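# Seat a temperature probe in the clear pocket of a concrete prism

## Robot

A 6-joint arm with a two-finger parallel gripper is mounted at the origin on the work surface; the furniture and walls round the work are solid. World frame = base frame: x ahead of the robot, y to its left, z up, the work surface at z = 0. Lengths are in m, angles in rad, forces in N, time in s.
With the tool pointing down it reaches from about 0.325 to 0.85 m from the base axis. Payload 15.5 kg.
Tool frame: the origin (TCP) lies midway between the tips of the shut fingers; the grasp point (between the pads) lies 19 mm behind it; z points along the fingers, y is the direction in which the jaws open and shut (so a half turn about z gives the same grasp; the last joint's range is limited). The gripper opens to 91 mm and grips with 3 to 60 N. Pads are 32 mm wide; open, the fingers measure 118 mm over their backs; the gripper's body (76 mm by 178 mm) begins 60 mm behind the grasp point.
Start: joints at [1.226, 0.494, 1.345, -0, 1.302, -0.096], TCP at [0.155, 0.606, 0.214] pointing down, gripper open.
Joint ranges: [-2.91, 2.91], [-0.82, 2.16], [0.22, 2.67], [-1.22, 4.37], [0.12, 2.79], [-3.08, 3.08]. Speed limits (rad/s): [1.89, 1.89, 2.57, 3.01, 3.01, 3.01].

## Interface

Orientations are given as a rotation vector (axis times angle).
In Python, from plant import get_state, camera, hand_in gives the robot as it stands.
- The arm moves only by the shell command python3 -m handwheel 'ROWS' [FORCE]. ROWS is JSON, a list of rows, each a list of 7 numbers: the turn, a rotation vector about the tool's x, y, z in rad, then the shift along the tool's x, y, z in mm, then the opening in per cent of the stroke, from 0 (shut) to 100 (fully open). In form: [[ax, ay, az, dx, dy, dz, gripper], ...]. A call has 1 to 8 rows; each row shifts and turns the pose as measured when the row begins, along the tool's axes as they then stand; what a row does not reach is not made up. A row lasts 1/10 s, in which the tool goes at most 50 mm and 8.59 degrees, less where a joint would pass 70% of its speed; a pose out of reach is approached as far as the arm can. A call with a gripper value outside its range is refused whole. The fingers move at their own pace and stop on an object; FORCE is the grip in N (left out, the last holds). Time passes only in rows, so rows that do not move let the fingers close. It gives the time, the measured TCP pose, the force and the opening at its end, in the units of the state.
- get_state(): the state, without advancing time (a new reading comes with each control period).
- camera(name): name is "scene" or "top" or "wrist"; returns a dict with "img" (384x512x3 uint8, red, green, blue), "intrinsics" (3x3 intrinsics, pixels), "dist_coeffs" ([k1, k2, p1, p2, k3] as OpenCV has them; the pictures are not rectified), "world_from_camera" (4x4, takes a point from camera to world coordinates); the wrist camera has in their place "T_tool_cam" (4x4, takes a point from camera to tool coordinates, whose origin is the TCP and whose axes are the flange's). Camera axes: x right, y down, z forward; pixel columns grow to the right and rows downward; lengths in m; the calibration is good to about 2 mm. A picture is of the moment at which its call begins: read the wrist's pose just before it. There is no depth.
- hand_in(): hands the job in, once; it reports no verdict.
The state is a dict: "t": time; "joints": joint angles; "joint_vel": joint speeds; "effort": joint torques, N m; "ee_pos": TCP position; "eef_rot": TCP orientation; "ft_force": force on the tool from outside, world axes, zero at the start; "moment": the same for the moment, N m; "opening": finger opening in m.
Only numpy, scipy, OpenCV 4.12 (cv2) and the standard library are available. Lean on these libraries where they do the work, as an engineer would, in place of code of your own. Each camera call takes 0.05 s, during which the arm holds its last target. There are 200 camera calls.

## Task

The concrete prism has two sensor pockets, and grout ran into one of them when it was cast. Take the temperature probe from the stand and push it gently, straight down, into the pocket that is clear until its tip bottoms, which sinks the red ring on its stem out of sight below the steel rim; in the blocked pocket the ring stays standing well above the rim, so pull the probe out again and use the other one. Then push the red blanking plug from the stand fully home, flange down on the rim, into the blocked pocket, and let go of both, leaving the tin, the beaker and the bowl where they stand.

Things in the scene. Friction and masses are not known exactly. Their poses are not given: they have to be found in the camera images.
- prism: Fixed grey concrete prism, 100 x 285 x 100 mm (its x, y, z), lying on two timber bearers 20 mm thick. Origin under its centre at table level, long side along its y. Two square steel flange plates, 44 mm wide, 10 mm thick, lie on it round the pocket mouths; their upper face, the rim, is 130 mm above the table. A clear pocket is 78 to 86 mm deep below the rim; a blocked one ends on hard grout at 35 to 58 mm.
- pocket_1 (a point): Centre of one pocket's mouth, at rim level, 60 mm to +y of the prism's centre. Upright round bore 12.8 mm wide, chamfered by 1.5 mm. Two sprung balls 5.5 mm below the rim, 8 mm apart, grip what is pushed past them: a 10 mm stem needs 5 to 10 N to slide from there on and stays where it is left. Exactly one pocket is blocked; which one, and the exact depths, are not known beforehand.
- pocket_2 (a point): Centre of the other pocket's mouth, at rim level, 60 mm to -y of the prism's centre; same bore and sprung balls as the first.
- stand: Fixed grey plastic stand, 60 x 150 x 75 mm (foot included) on a foot plate 84 x 174 x 8 mm, with two upright wells 13.5 mm wide and 65 mm deep, 84 mm apart along its y axis: the probe stands in the one to +y, the plug in the one to -y. Origin under its centre at table level.
- probe_grip (a point): Centre of the temperature probe's round black handle, 18 mm thick, 60 mm long; z up along the probe (about 90 g, upright in the stand). Its top is 36 mm above this point; below, a round steel stem, 10 mm thick, ends in a tapered tip 125 mm below it. A red ring on the stem, 72 to 76 mm from the tip, is hidden once the probe bottoms in a clear pocket. Over 35 N of push breaks the tip.
- probe_tip (a point): The tip of the probe's stem.
- plug_grip (a point): Centre of the blanking plug's round red grip, 16 mm thick, 42 mm long; 40 g, upright in the stand. Below it a flange 22 mm wide, 4 mm thick, has its underside 26 mm below this point, resting on the stand; under that a shank 10 mm thick, 24 mm long, with a tapered end.
- tin: White moisture tin, 55 mm wide, 34 mm high, bystander; origin under its centre.
- beaker: Small clear beaker, 45 mm wide, 61 mm high, bystander; origin under its centre.
- bowl: White porcelain bowl with soil, 66 mm wide, 35 mm high, bystander; origin under its centre.

How it is judged:
On the way:
1. the probe's tip is pressed on the floor of the clear pocket (floor_clear) with at least 3 N (contact force between probe and floor_clear above 3 N), for 0.1 s.
At the end, for the whole second after the job is handed in: The probe is at rest in the clear pocket, upright to 0.09 rad, its tip on the pocket's floor (floor_clear) to 2 mm, at least 76.5 mm below the rim, the red ring hidden; the plug is in the other pocket, upright to 0.09 rad, within 4 mm of its centre, its flange on the rim to 2.5 mm; both are let go (z of probe_tip in the frame of prism below 0.0535 m and z of probe_tip in the frame of floor_clear below 0.002 m and horizontal distance between probe_tip and floor_clear below 0.006 m and angle between each of probe_grip, plug_grip's own z axis and vertical below 0.09 rad and linear speed of probe below 0.01 m/s and (horizontal distance between plug_grip and pocket_1 below 0.004 m or horizontal distance between plug_grip and pocket_2 below 0.004 m) and z of plug_grip in the frame of prism below 0.1585 m); the robot touches nothing.
It fails at once if the probe is pushed on the floor of the clear pocket or on the grout (floor_grout) with more than 35 N (contact force between probe and floor_clear above 35 N or contact force between probe and floor_grout above 35 N).
It fails at once if the tin, the beaker or the bowl is moved by more than 20 mm (distance of any of tin, beaker, bowl from where it was at the start of the episode above 0.02 m).
It also fails if it takes over 69 s, if anything falls off the work surface, if the arm or the gripper's body presses on something with over 40 N, if the wrist force passes 120 N, or if a joint passes its speed limit or range.

## Working session

There is one attempt and no reset: what is moved stays moved. The work goes in short steps, Python scripts to look and compute and a shell command to move; the robot and the scene stay as the last step left them, time stands still between calls to the robot, and variables do not carry over. Pictures are saved under pics/ and viewed, about 8 in all and at most 12, crops included, and the job is handed in when it is done.

```bash
ls; mkdir -p pics; cat > h.py <<'E'
import numpy as np, cv2
from plant import get_state, camera
from scipy.spatial.transform import Rotation as R
def Tw(c,s):
    if "world_from_camera" in c: return np.array(c["world_from_camera"])
    T=np.eye(4);T[:3,:3]=R.from_rotvec(s["eef_rot"]).as_matrix();T[:3,3]=s["ee_pos"]
    return T@np.array(c["T_tool_cam"])
def snap(name,fn=None):
    s=get_state();c=camera(name);c["T"]=Tw(c,s)
    if fn: cv2.imwrite("pics/"+fn,c["img"][:,:,::-1])
    return c
def ray(c,uv):
    p=cv2.undistortPoints(np.array([[uv]],float),np.array(c["intrinsics"]),np.array(c["dist_coeffs"]))[0,0]
    return c["T"][:3,3],c["T"][:3,:3]@np.array([p[0],p[1],1.])
def onz(c,uv,z):
    o,d=ray(c,uv);return (o+d*(z-o[2])/d[2]).round(4)
def tri(c1,u1,c2,u2):
    o1,d1=ray(c1,u1);o2,d2=ray(c2,u2);A=np.c_[d1,-d2];k=np.linalg.lstsq(A,o2-o1,rcond=None)[0]
    a,b=o1+k[0]*d1,o2+k[1]*d2;return ((a+b)/2).round(4),np.linalg.norm(a-b).round(4)
def proj(c,P):
    M=np.linalg.inv(c["T"]);return cv2.projectPoints(np.array(P,float).reshape(-1,3),cv2.Rodrigues(M[:3,:3])[0],M[:3,3],np.array(c["intrinsics"]),np.array(c["dist_coeffs"]))[0].reshape(-1,2).round(1)
E
python3 - <<'E'
from h import *
import pickle
a=snap("top");b=snap("scene")
pickle.dump((a,b),open("ab.pkl","wb"))
cv2.imwrite("pics/1.png",a["img"][:,:,::-1]);cv2.imwrite("pics/2.png",b["img"][:,:,::-1])
for c in(a,b):print(np.round(c["T"],3).tolist(),np.round(c["intrinsics"],1).tolist(),c["dist_coeffs"])
s=get_state();print(s)
E
```

```text
pics
[[0.004, -0.994, 0.113, 0.415], [-1.0, -0.003, 0.001, -0.01], [-0.001, -0.113, -0.994, 1.007], [0.0, 0.0, 0.0, 1.0]] [[353.0, 0.0, 255.3], [0.0, 353.0, 188.1], [0.0, 0.0, 1.0]] [-0.05388196  0.          0.          0.          0.        ]
[[0.489, -0.422, 0.764, -0.362], [-0.872, -0.233, 0.43, -0.515], [-0.003, -0.876, -0.482, 0.673], [0.0, 0.0, 0.0, 1.0]] [[415.4, 0.0, 257.6], [0.0, 415.4, 189.3], [0.0, 0.0, 1.0]] [-0.12965297  0.          0.          0.          0.        ]
{'t': 0.1, 'joints': array([ 1.22550128e+00,  4.94125577e-01,  1.34603238e+00, -2.46743511e-07,
        1.30251817e+00, -9.54969031e-02]), 'joint_vel': array([ 0.00010826, -0.0012446 , -0.00111326, -0.00157444,  0.00124209,
        0.00091903]), 'effort': array([ 8.34989478e-04, -8.80248070e+01, -3.82539117e+01,  7.10322149e-02,
        4.84837114e-02, -8.90670663e-06]), 'ee_pos': array([0.15438847, 0.60529171, 0.21340755]), 'eef_rot': array([-3.91332984e-01, -3.11688521e+00,  1.66070215e-03]), 'ft_force': array([-0.70868748,  0.00570103,  0.52472687]), 'moment': array([ 0.01880213, -0.01160284,  0.0376435 ]), 'opening': 0.0914124869324104}
```

View pics/1.png

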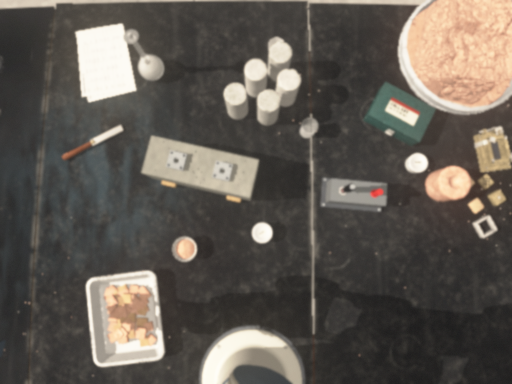

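View pics/2.png

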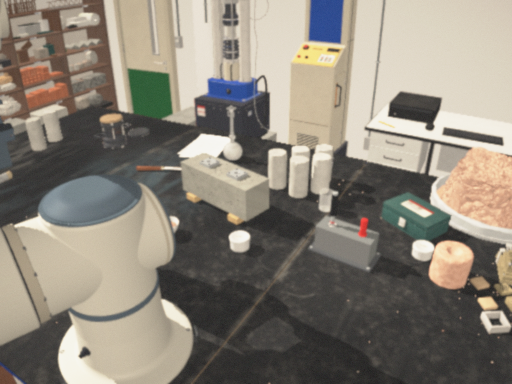

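```bash
python3 - <<'E'
from h import *
import pickle
a,b=pickle.load(open("ab.pkl","rb"))
for n,uv,z in [("pk1",(177.5,160.5),.13),("pk2",(222.5,171),.13),("tin",(262,233),.034),("bowl",(184,249),.035),("beaker",(309,127),.03),("stand",(354,194),.075),("probe",(345,189),.12),("plug",(377,193),.12)]:print(n,onz(a,uv,z))
hsv=cv2.cvtColor(a["img"],cv2.COLOR_RGB2HSV);
A=cv2.resize(a["img"][140:220,130:270],None,fx=5,fy=5,interpolation=2)[:,:700];B=cv2.resize(a["img"][165:225,310:400],None,fx=5,fy=5,interpolation=2)
o=np.zeros((600,700+0,3),np.uint8)
o[:300,:450]=B
A=cv2.resize(a["img"][140:200,130:270],None,fx=5,fy=5,interpolation=2);o[300:600]=A
cv2.imwrite("pics/3.png",o[:,:,::-1])
E
```

```text
pk1 [0.5843 0.188  0.13  ]
pk2 [0.5577 0.0735 0.13  ]
tin [ 0.402  -0.0278  0.034 ]
bowl [0.3576 0.1849 0.035 ]
beaker [ 0.7018 -0.1614  0.03  ]
stand [ 0.506 -0.272  0.075]
probe [ 0.5143 -0.2367  0.12  ]
plug [ 0.5043 -0.3184  0.12  ]
```

View pics/3.png

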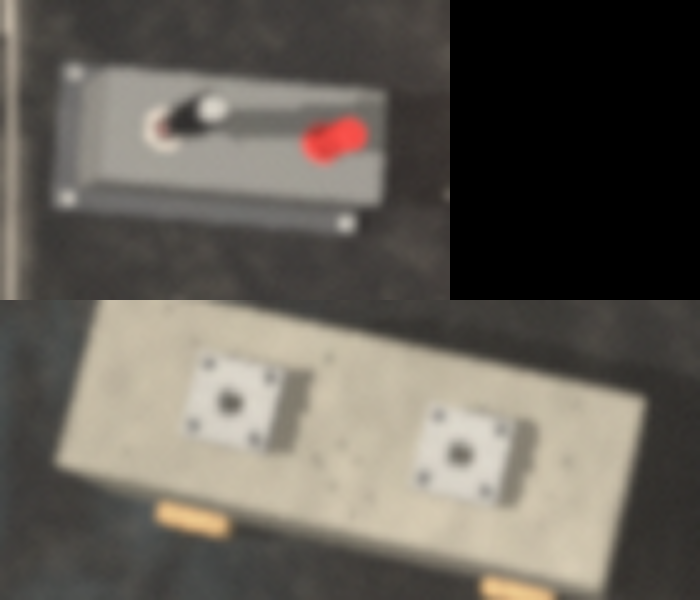

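```bash
python3 - <<'E'
from h import *
import pickle
a,b=pickle.load(open("ab.pkl","rb"))
f=lambda x,y,x0,y0:((x+.5)/5-.5+x0,(y+.5)/5-.5+y0)
for n,uv,z in [("pk1",f(231,402-300,130,140),.13),("pk2",f(460,454-300,130,140),.13),("probe well",f(165,128,310,165),.075),("probe top",f(212,107,310,165),.171),("plug top",f(352,133,310,165),.122),("plug fl",f(322,142,310,165),.079)]:print(n,onz(a,uv,z))
c=camera("wrist");print(np.round(c["T_tool_cam"],3).tolist())
E
python3 -m handwheel '[[0,0,0.1468,0,0,-8,100],[0,0,0.1468,0,0,-8,100],[0,0,0.1468,0,0,-8,100],[0,0,0.1468,0,0,-8,100],[0,0,0.1468,0,0,-8,100],[0,0,0.1468,0,0,-8,100],[0,0,0.1468,0,0,-8,100],[0,0,0.1468,0,0,-8,100]]'
python3 -m handwheel '[[0,0,0.1468,0,0,-8,100],[0,0,0,0,0,0,100]]'
```

```text
pk1 [0.5855 0.1924 0.13  ]
pk2 [0.5592 0.0758 0.13  ]
probe well [ 0.5161 -0.2417  0.075 ]
probe top [ 0.5158 -0.2407  0.171 ]
plug top [ 0.5087 -0.3256  0.122 ]
plug fl [ 0.5084 -0.3246  0.079 ]
[[0.0, -0.96, -0.281, 0.08], [1.0, 0.0, -0.0, 0.001], [0.0, -0.281, 0.96, -0.17], [0.0, 0.0, 0.0, 1.0]]
t: 0.95
ee_pos: [0.1537, 0.6035, 0.2763]
eef_rot: [2.081, 2.35, -0.012]
ft_force: [0.5, 0.2, 0.3]
opening: 0.0915
t: 1.15
ee_pos: [0.1538, 0.6037, 0.2851]
eef_rot: [2.254, 2.183, -0.011]
ft_force: [-0.1, 0.5, 1.0]
opening: 0.0908
```

```bash

python3 -m handwheel '[[0,0,0,-45,19,0,100],[0,0,0,-45,19,0,100],[0,0,0,-45,19,0,100],[0,0,0,-45,19,0,100],[0,0,0,-45,19,0,100],[0,0,0,-45,19,0,100],[0,0,0,-45,19,0,100],[0,0,0,-45,19,0,100]]'
python3 -m handwheel '[[0,0,0,-45,19,0,100],[0,0,0,-45,19,0,100],[0,0,0,-45,19,0,100],[0,0,0,-45,19,0,100],[0,0,0,-45,19,0,100],[0,0,0,-45,19,0,100],[0,0,0,0,0,0,50]]'
```

```text
t: 1.95
ee_pos: [0.3003, 0.2353, 0.2822]
eef_rot: [2.198, 2.239, -0.015]
ft_force: [1.3, 0.2, -0.2]
opening: 0.0915
t: 2.65
ee_pos: [0.4234, -0.0429, 0.2824]
eef_rot: [2.16, 2.275, -0.015]
ft_force: [0.2, 0.2, 1.2]
opening: 0.0862
```

```bash

python3 -m handwheel '[[0,0,0.04,-42,16,0,50],[0,0,0.04,-42,17,0,50],[0,0,0.04,-42,18,0,50],[0,0,0.02,-42,18,0,50],[0,0,0,-24,18,0,50],[0,0,0,0,0,0,50],[0,0,0,0,0,0,50]]'
cat >> h.py <<'E'
def rel(P):
    "world point -> tool frame, mm"
    s=get_state();return (1000*R.from_rotvec(s["eef_rot"]).inv().apply(np.array(P)-s["ee_pos"])).round(1)
E
python3 - <<'E'
from h import *
c=snap("wrist","4.png")
for P in[(.516,-.241,.171),(.516,-.241,.075),(.5087,-.325,.122)]:print(proj(c,P),rel(P))
E
```

```text
t: 3.35
ee_pos: [0.5085, -0.2429, 0.2793]
eef_rot: [-2.289, -2.15, 0.016]
ft_force: [-0.2, 1.6, 0.6]
opening: 0.0457
[[268.4 188.6]] [  2.9   8.2 108.3]
[[266.9 169.4]] [  3.6   8.9 204.3]
[[265.5 241.2]] [-81.    6.5 157.9]
```

View pics/4.png

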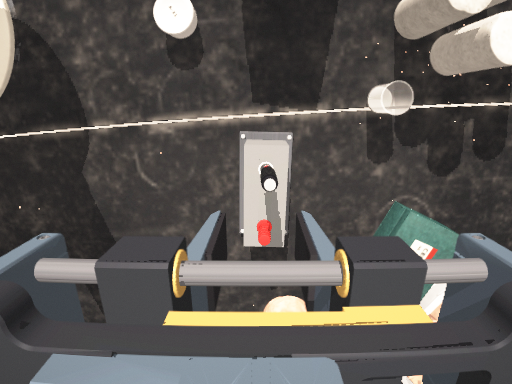

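```bash

python3 - <<'E'
from h import *
c=snap("wrist");im=c["img"].astype(int);s=get_state();print(s["ee_pos"],s["eef_rot"])
red=((im[:,:,0]>150)&(im[:,:,1]<90)&(im[:,:,2]<90)).astype(np.uint8)
n,l,st,ce=cv2.connectedComponentsWithStats(red)
for i in range(1,n):
    if st[i,4]>5:print("red",st[i],ce[i])
w=(im[160:205,250:290].min(2)>200).astype(np.uint8)
n,l,st,ce=cv2.connectedComponentsWithStats(w)
for i in range(1,n):
    if st[i,4]>5:
        p=ce[i]+[250,160];print("white",st[i],p,onz(c,p,.171),onz(c,p,.075))
i=np.argwhere(red);top=i[i[:,0]>235].mean(0)[::-1];print(onz(c,top,.122))
E
```

```text
[ 0.50839384 -0.24226047  0.27965821] [-2.28995439 -2.14985423  0.01572964]
red [257 220  15  25 257] [264.21400778 231.78210117]
red [427 249  10  10  42] [431.57142857 253.57142857]
white [  0   0  38  45 972] [267.46296296 179.34567901] [ 0.5156 -0.2309  0.171 ] [ 0.5159 -0.2548  0.075 ]
white [ 14  19  12  12 117] [269.54700855 184.52136752] [ 0.5174 -0.2365  0.171 ] [ 0.5184 -0.2624  0.075 ]
[ 0.5803 -0.3344  0.122 ]
```

```bash

cat >> h.py <<'E'
def lev():
    "tool-frame rotvec that makes tool z point down"
    z=R.from_rotvec(get_state()["eef_rot"]).inv().apply([0,0,-1.]);v=np.cross([0,0,1],z);return v.round(4)
E
python3 - <<'E'
from h import *
print(rel((.517,-.239,.116)),lev())
E
```

```text
[  4.9   9.6 163.6] [-0.0073  0.0069  0.    ]
```

```bash

python3 -m handwheel '[[-0.0073,0.0069,0,5,9.6,20,50],[0,0,0,0,0,35,50],[0,0,0,0,0,35,50],[0,0,0,0,0,25,50],[0,0,0,0,0,15,50],[0,0,0,0,0,0,50]]'
python3 - <<'E'
from h import *
print(rel((.517,-.239,.116)),lev())
E
```

```text
t: 4.05
ee_pos: [0.5175, -0.2306, 0.148]
eef_rot: [2.272, 2.165, 0.003]
ft_force: [-0.8, -0.0, 0.3]
opening: 0.0457
[-8.4 -0.2 32. ] [ 0.0035  0.0006 -0.    ]
```

```bash

python3 -m handwheel '[[0.0035,0,0,-8.4,0,10,50],[0,0,0,0,0,12,50],[0,0,0,0,0,8,50],[0,0,0,0,0,2,50],[0,0,0,0,0,0,50]]'
python3 - <<'E'
from h import *
print(rel((.517,-.239,.116)),lev())
c=snap("wrist");s=snap("scene")
im=np.hstack([cv2.resize(c["img"][120:300,170:370],(400,360)),cv2.resize(s["img"][180:280,290:401],(400,360))])
cv2.imwrite("pics/5.png",im[:,:,::-1])
E
```

```text
t: 4.55
ee_pos: [0.518, -0.2389, 0.1162]
eef_rot: [2.269, 2.168, 0.0]
ft_force: [-0.5, 0.3, -0.4]
opening: 0.0454
[-0.1 -1.   0.2] [ 0.0027  0.0021 -0.    ]
```

View pics/5.png

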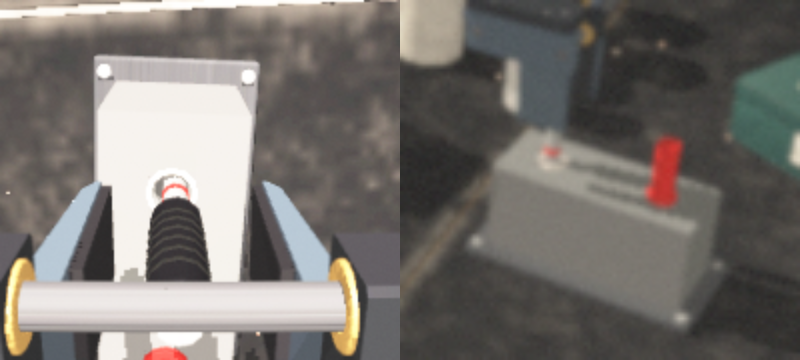

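```bash

python3 -m handwheel '[[0,0,0,0,-1,0,10],[0,0,0,0,0,0,10],[0,0,0,0,0,0,10],[0,0,0,0,0,0,10],[0,0,0,0,0,0,10],[0,0,0,0,0,0,10]]' 40
python3 -m handwheel '[[0,0,0,0,0,-10,10],[0,0,0,0,0,-25,10],[0,0,0,0,0,-30,10],[0,0,0,0,0,-30,10],[0,0,0,0,0,-30,10],[0,0,0,0,0,-30,10],[0,0,0,0,0,-10,10],[0,0,0,0,0,0,10]]'
python3 - <<'E'
from h import *
print(lev())
c=snap("wrist");s=snap("scene")
im=np.hstack([cv2.resize(c["img"][100:280,170:370],(400,360)),cv2.resize(s["img"][130:230,290:401],(400,360))])
cv2.imwrite("pics/6.png",im[:,:,::-1])
E
```

```text
t: 5.25
ee_pos: [0.5161, -0.2392, 0.1176]
eef_rot: [2.268, 2.168, -0.002]
ft_force: [-1.2, -0.7, 0.2]
opening: 0.0173
t: 6.05
ee_pos: [0.5164, -0.2377, 0.2931]
eef_rot: [2.267, 2.167, 0.003]
ft_force: [-0.1, -0.5, -1.3]
opening: 0.0175
[ 0.005   0.0024 -0.    ]
```

View pics/6.png

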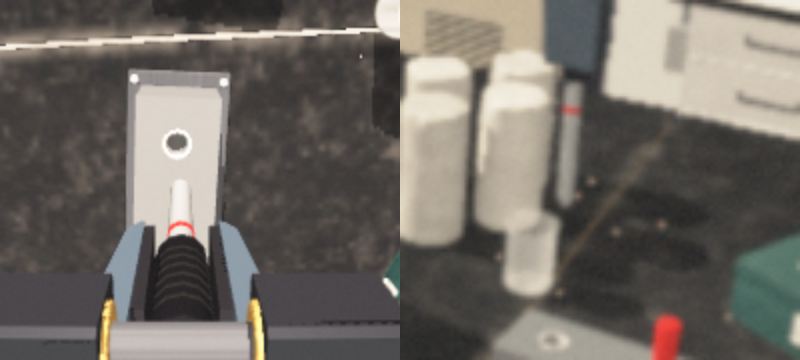

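```bash

python3 - <<'E'
from h import *
c=snap("wrist");s=snap("scene")
st=get_state();T=R.from_rotvec(st["eef_rot"])
P=lambda z:T.apply([0,0,z])+st["ee_pos"]
print("expect wrist tip,ring",proj(c,[P(.106),P(.032)]),"scene",proj(s,[P(.106),P(.032)]))
for n,u,v in(("tip",(259.5,191),(336,187)),("ring",(260.5,215),(337.5,160.6))):
    p,e=tri(c,u,s,v);print(n,p,e,rel(p))
for z in(.10,.106,.11):
    o,d=ray(c,(259.5,191));
    print(rel(onz(c,(259.5,191),P(z)[2])))
print(rel(onz(c,(260.5,215),P(.032)[2])))
E
```

```text
expect wrist tip,ring [[259.8 191.6]
 [259.9 218. ]] scene [[333.6 186.5]
 [336.2 159.3]]
tip [ 0.5163 -0.24    0.1823] 0.0062 [ -2.8   1.1 107.9]
ring [ 0.5167 -0.2383  0.2538] 0.0041 [-1.1  1.4 36.4]
[  2.4  -0.3 100. ]
[  0.6  -0.3 106. ]
[ -0.5  -0.3 110. ]
[ 2.5  0.5 32. ]
```

```bash

python3 -m handwheel '[[0,0,0.05,38,5,0,10],[0,0,0.05,38,5,0,10],[0,0,0.05,38,5,0,10],[0,0,0.05,38,5,0,10],[0,0,0,38,5,0,10],[0,0,0,38,5,0,10],[0,0,0,38,5,0,10],[0,0,0,20,5,0,10]]'
python3 -m handwheel '[[0,0,0,0,0,0,10],[0,0,0,0,0,0,10]]'
python3 - <<'E'
from h import *
print(rel((.5592,.0758,.26)),lev())
E
```

```text
t: 7.05
ee_pos: [0.6048, 0.044, 0.2783]
eef_rot: [-2.48, -1.907, 0.018]
ft_force: [-0.9, -1.3, -0.8]
opening: 0.0171
t: 7.25
ee_pos: [0.6045, 0.0466, 0.2752]
eef_rot: [-2.474, -1.91, 0.023]
ft_force: [-0.8, -0.6, -0.8]
opening: 0.0175
[ 16.8 -50.9  16.3] [-0.0217  0.0019  0.    ]
```

```bash

python3 -m handwheel '[[-0.01,0.001,0,8,-25,-4,10],[-0.01,0.001,0,9,-26,-4,10],[0,0,0,0,0,0,10],[0,0,0,0,0,0,10]]'
python3 - <<'E'
from h import *
print(rel((.5592,.0758,.26)),lev())
c=snap("wrist");s=snap("scene")
print(proj(c,[.5592,.0758,.13]))
im=np.hstack([cv2.resize(c["img"][100:280,160:360],(400,360)),cv2.resize(s["img"][110:210,170:281],(400,360))])
cv2.imwrite("pics/7.png",im[:,:,::-1])
E
```

```text
t: 7.65
ee_pos: [0.5563, 0.0729, 0.2812]
eef_rot: [-2.487, -1.913, 0.008]
ft_force: [0.6, 0.3, -0.4]
opening: 0.0176
[ 3.6  2.2 21.1] [-0.0061  0.0021  0.    ]
[[263.1 178.3]]
```

View pics/7.png

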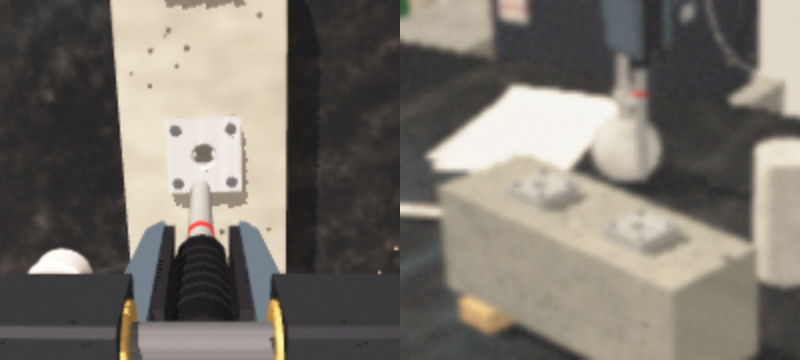

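```bash

python3 - <<'E'
from h import *
c=snap("wrist")
p=onz(c,(261.5,176.2),.13);t=onz(c,(260.4,190.3),get_state()["ee_pos"][2]-.106);print(p,rel(p),t,rel(t))
E
```

```text
[0.5586 0.0787 0.13  ] [  6.3   0.9 151.1] [0.5564 0.0747 0.1751] [  1.8  -0.5 106. ]
```

```bash

python3 -m handwheel '[[-0.006,0.002,0,4.5,1.4,12,10],[0,0,0,0,0,12,10],[0,0,0,0,0,8,10],[0,0,0,0,0,0,10],[0,0,0,0,0,0,10]]'
python3 - <<'E'
from h import *
print(lev())
c=snap("wrist")
p=onz(c,(261.5,176.2),.13);print(proj(c,p))
cv2.imwrite("pics/8.png",cv2.resize(c["img"][140:240,210:310],(600,600),interpolation=cv2.INTER_CUBIC)[:,:,::-1])
E
```

```text
t: 8.3
ee_pos: [0.5611, 0.0747, 0.2465]
eef_rot: [-2.493, -1.912, 0.002]
ft_force: [0.1, -0.3, 0.2]
opening: 0.0172
[-0.0009  0.0005  0.    ]
[[261.5 176.2]]
```

View pics/8.png

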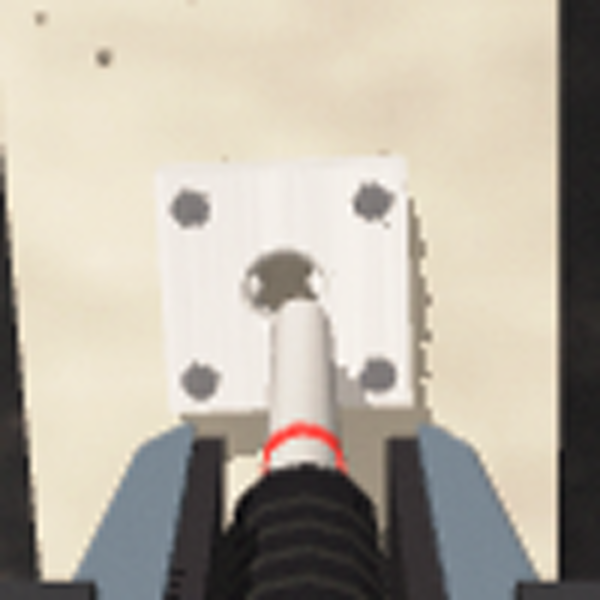

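```bash

python3 - <<'E'
from h import *
c=snap("wrist")
p=onz(c,(257.1,188.3),.13);t=onz(c,(259.4,190.1),get_state()["ee_pos"][2]-.106);print(p,rel(p),t,rel(t))
E
```

```text
[0.5576 0.0767 0.13  ] [  1.   -3.8 116.8] [0.5603 0.0771 0.1408] [  2.1  -1.3 106. ]
```

```bash

python3 -m handwheel '[[0,0,0,-1,-2.5,0,10],[0,0,0,0,0,0,10],[0,0,0,0,0,4,10],[0,0,0,0,0,4,10],[0,0,0,0,0,3,10],[0,0,0,0,0,2,10]]'
python3 - <<'E'
from h import *
print(lev(),rel((.5576,.0767,.13)))
E
python3 -m handwheel '[[0,0,0,0,0,2,10],[0,0,0,0,0,2,10],[0,0,0,0,0,2,10]]'

```

```text
t: 9.0
ee_pos: [0.5587, 0.0745, 0.2341]
eef_rot: [2.492, 1.911, 0.002]
ft_force: [0.3, 0.1, -0.8]
opening: 0.0171
[ 0.0017 -0.0003  0.    ] [  1.8  -1.8 104.1]
t: 9.3
ee_pos: [0.5587, 0.0751, 0.2276]
eef_rot: [2.493, 1.912, 0.003]
ft_force: [-1.8, 1.3, 2.2]
opening: 0.0174
```

```bash

python3 -m handwheel '[[0,0,0,0,0,3,10],[0,0,0,0,0,3,10]]'
python3 -m handwheel '[[0,0,0,0,0,3,10],[0,0,0,0,0,3,10]]'
python3 -m handwheel '[[0,0,0,0,0,3,10],[0,0,0,0,0,2,10]]'

```

```text
t: 9.5
ee_pos: [0.5586, 0.0753, 0.2217]
eef_rot: [2.492, 1.912, 0.004]
ft_force: [-3.0, 2.1, 6.1]
opening: 0.0173
t: 9.7
ee_pos: [0.5586, 0.0753, 0.2155]
eef_rot: [2.492, 1.912, 0.004]
ft_force: [-2.1, 1.3, 5.6]
opening: 0.0175
t: 9.9
ee_pos: [0.5585, 0.0753, 0.21]
eef_rot: [2.492, 1.912, 0.003]
ft_force: [-2.3, 0.9, 4.7]
opening: 0.0172
```

```bash

for i in 1; do :; done
python3 -m handwheel '[[0,0,0,0,0,2,10],[0,0,0,0,0,2,10],[0,0,0,0,0,2,10]]' 25
python3 -m handwheel '[[0,0,0,0,0,1.5,10],[0,0,0,0,0,1.5,10]]'
python3 -m handwheel '[[0,0,0,0,0,1.5,10]]'

```

```text
t: 10.2
ee_pos: [0.5582, 0.0752, 0.2033]
eef_rot: [-2.492, -1.912, -0.002]
ft_force: [-2.3, 0.6, 4.8]
opening: 0.0175
t: 10.4
ee_pos: [0.5582, 0.0752, 0.1999]
eef_rot: [-2.492, -1.912, -0.002]
ft_force: [-2.2, 1.3, 3.5]
opening: 0.0174
t: 10.5
ee_pos: [0.5582, 0.0752, 0.1983]
eef_rot: [-2.492, -1.912, -0.002]
ft_force: [-2.5, 1.4, 3.8]
opening: 0.0176
```

```bash

python3 -m handwheel '[[0,0,0,0,0,1.5,10]]'
python3 -m handwheel '[[0,0,0,0,0,1.5,10]]'
python3 -m handwheel '[[0,0,0,0,0,1.5,10]]'

```

```text
t: 10.6
ee_pos: [0.5582, 0.0752, 0.1967]
eef_rot: [-2.492, -1.912, -0.002]
ft_force: [-2.1, 1.1, 2.1]
opening: 0.0175
t: 10.7
ee_pos: [0.5582, 0.0752, 0.1951]
eef_rot: [-2.492, -1.912, -0.002]
ft_force: [-1.8, 2.0, 3.7]
opening: 0.0177
t: 10.8
ee_pos: [0.5582, 0.0752, 0.1934]
eef_rot: [-2.492, -1.912, -0.002]
ft_force: [-3.1, 0.9, 3.5]
opening: 0.0174
```

```bash

python3 -m handwheel '[[0,0,0,0,0,1.5,10]]'
python3 -m handwheel '[[0,0,0,0,0,1.5,10]]'
python3 -m handwheel '[[0,0,0,0,0,1.5,10]]'
python3 -m handwheel '[[0,0,0,0,0,1.5,10]]'

```

```text
t: 10.9
ee_pos: [0.5582, 0.0752, 0.1918]
eef_rot: [-2.492, -1.912, -0.002]
ft_force: [-2.3, 1.1, 3.6]
opening: 0.0176
t: 11.0
ee_pos: [0.5582, 0.0752, 0.1901]
eef_rot: [-2.492, -1.912, -0.002]
ft_force: [-1.9, 1.5, 2.1]
opening: 0.0178
t: 11.1
ee_pos: [0.5581, 0.0751, 0.1885]
eef_rot: [-2.492, -1.912, -0.002]
ft_force: [-2.2, 1.0, 4.4]
opening: 0.0175
t: 11.2
ee_pos: [0.5581, 0.0751, 0.1868]
eef_rot: [-2.492, -1.912, -0.002]
ft_force: [-2.4, 0.8, 3.1]
opening: 0.0174
```

```bash

python3 -m handwheel '[[0,0,0,0,0,1.5,10]]'
python3 -m handwheel '[[0,0,0,0,0,1.5,10]]'
python3 -m handwheel '[[0,0,0,0,0,1.5,10]]'
python3 -m handwheel '[[0,0,0,0,0,1.5,10]]'

```

```text
t: 11.3
ee_pos: [0.5581, 0.0751, 0.1852]
eef_rot: [-2.492, -1.912, -0.002]
ft_force: [-2.1, -0.1, 2.3]
opening: 0.0178
t: 11.4
ee_pos: [0.5581, 0.0751, 0.1836]
eef_rot: [-2.492, -1.912, -0.002]
ft_force: [-3.2, 1.5, 1.7]
opening: 0.0175
t: 11.5
ee_pos: [0.5581, 0.0751, 0.1819]
eef_rot: [-2.492, -1.912, -0.002]
ft_force: [-2.4, 1.2, 4.7]
opening: 0.0176
t: 11.6
ee_pos: [0.5581, 0.0751, 0.1803]
eef_rot: [-2.492, -1.912, -0.002]
ft_force: [-2.6, 0.5, 3.3]
opening: 0.0177
```

```bash

cat > ring.py <<'E'
from h import *
c=snap("wrist");im=c["img"].astype(int)
red=(im[:,:,0]>150)&(im[:,:,1]<100)&(im[:,:,2]<100);red[:150]=0;red[235:]=0
i=np.argwhere(red);i=i[(abs(i[:,1]-260)<20)];print(len(i),i.mean(0)[::-1] if len(i) else "", i.min(0) if len(i) else "",i.max(0) if len(i) else "",rel((.5582,.0752,.13)))
s=get_state();T=R.from_rotvec(s["eef_rot"]);print(s["ft_force"].round(1),[proj(c,T.apply([.001,0,z])+s["ee_pos"]).tolist() for z in(.027,.032,.037)])
E
python3 ring.py
```

```text
23 [260.52173913 213.04347826] [211 254] [217 266] [ 0.2  0.2 49.9]
[-1.7  1.2 -2.6] [[[260.6, 219.8]], [[260.6, 217.4]], [[260.6, 215.1]]]
```

```bash

python3 -m handwheel '[[0,0,0,0,0,1.5,10]]'
python3 -m handwheel '[[0,0,0,0,0,1.5,10]]'
python3 -m handwheel '[[0,0,0,0,0,1.5,10]]'
python3 -m handwheel '[[0,0,0,0,0,1.5,10]]'

```

```text
t: 11.75
ee_pos: [0.5581, 0.075, 0.1784]
eef_rot: [-2.492, -1.912, -0.001]
ft_force: [-1.7, 1.0, 4.2]
opening: 0.0174
t: 11.85
ee_pos: [0.5581, 0.075, 0.1768]
eef_rot: [-2.492, -1.912, -0.001]
ft_force: [-2.7, 1.5, 4.2]
opening: 0.0174
t: 11.95
ee_pos: [0.5581, 0.075, 0.1752]
eef_rot: [-2.492, -1.912, -0.001]
ft_force: [-1.9, 0.7, 3.7]
opening: 0.018
t: 12.05
ee_pos: [0.5581, 0.075, 0.1736]
eef_rot: [-2.492, -1.912, -0.001]
ft_force: [-1.7, 0.1, 3.3]
opening: 0.0172
```

```bash

python3 -m handwheel '[[0,0,0,0,0,2,10],[0,0,0,0,0,2,10]]'
python3 -m handwheel '[[0,0,0,0,0,2,10],[0,0,0,0,0,2,10]]'
python3 ring.py

```

```text
t: 12.25
ee_pos: [0.5581, 0.075, 0.1693]
eef_rot: [-2.492, -1.912, -0.001]
ft_force: [-3.4, 1.3, 3.8]
opening: 0.0176
t: 12.45
ee_pos: [0.5581, 0.075, 0.1649]
eef_rot: [-2.492, -1.912, -0.001]
ft_force: [-3.0, 0.7, 2.7]
opening: 0.0177
24 [259.375 213.   ] [211 254] [218 266] [ 0.2  0.3 34.5]
[-0.3 -0.1 -6.3] [[[260.5, 219.7]], [[260.5, 217.3]], [[260.5, 215.0]]]
```

```bash

python3 -m handwheel '[[0,0,0,0,0,1.5,10]]'
python3 -m handwheel '[[0,0,0,0,0,1.5,10]]'
python3 -m handwheel '[[0,0,0,0,0,1,10]]'
python3 -m handwheel '[[0,0,0,0,0,1,10]]'

```

```text
t: 12.6
ee_pos: [0.558, 0.075, 0.1629]
eef_rot: [-2.492, -1.912, -0.001]
ft_force: [-2.4, 0.4, 4.9]
opening: 0.0177
t: 12.7
ee_pos: [0.558, 0.075, 0.1613]
eef_rot: [-2.492, -1.912, -0.001]
ft_force: [-2.0, 0.4, 2.4]
opening: 0.0177
t: 12.8
ee_pos: [0.5579, 0.075, 0.1601]
eef_rot: [-2.492, -1.912, -0.001]
ft_force: [-1.7, 1.3, 0.8]
opening: 0.0174
t: 12.9
ee_pos: [0.558, 0.075, 0.159]
eef_rot: [-2.492, -1.912, -0.001]
ft_force: [-1.4, 0.0, 0.9]
opening: 0.0177
```

```bash

python3 -m handwheel '[[0,0,0,0,0,1,10]]'
python3 -m handwheel '[[0,0,0,0,0,1,10]]'

```

```text
t: 13.0
ee_pos: [0.558, 0.075, 0.158]
eef_rot: [-2.492, -1.912, -0.001]
ft_force: [-2.9, 0.9, 2.4]
opening: 0.0173
t: 13.1
ee_pos: [0.558, 0.075, 0.1569]
eef_rot: [-2.492, -1.912, -0.001]
ft_force: [-2.7, 0.7, 3.3]
opening: 0.0174
```

```bash

python3 -m handwheel '[[0,0,0,0,0,1,10]]'
python3 -m handwheel '[[0,0,0,0,0,1,10]]'

```

```text
t: 13.2
ee_pos: [0.5581, 0.075, 0.1561]
eef_rot: [-2.492, -1.912, -0.001]
ft_force: [-3.7, 0.5, 13.5]
opening: 0.018
t: 13.3
ee_pos: [0.5584, 0.0751, 0.1556]
eef_rot: [2.492, 1.912, 0.003]
ft_force: [-5.8, 1.2, 19.0]
opening: 0.0173
```

```bash

python3 -m handwheel '[[0,0,0,0,0,0.6,10]]'
python3 -m handwheel '[[0,0,0,0,0,0.3,10]]'
python3 ring.py

```

```text
t: 13.4
ee_pos: [0.5584, 0.0752, 0.1556]
eef_rot: [2.492, 1.912, 0.003]
ft_force: [-6.9, 1.7, 12.4]
opening: 0.0176
t: 13.5
ee_pos: [0.5583, 0.0752, 0.1557]
eef_rot: [2.492, 1.912, 0.003]
ft_force: [-5.0, 0.4, 10.8]
opening: 0.0173
20 [258.7  213.25] [212 254] [216 265] [-0.  -0.1 25.7]
[-5.1  1.9 12. ] [[[260.8, 220.0]], [[260.7, 217.5]], [[260.7, 215.2]]]
```

```bash

python3 - <<'E'
from h import *
c=snap("wrist");s=snap("scene")
im=np.hstack([cv2.resize(c["img"][150:250,210:310],(400,400),interpolation=2),cv2.resize(s["img"][140:220,190:270],(400,400),interpolation=2)])
cv2.imwrite("pics/9.png",im[:,:,::-1])
E
```

```text
(no output)
```

View pics/9.png

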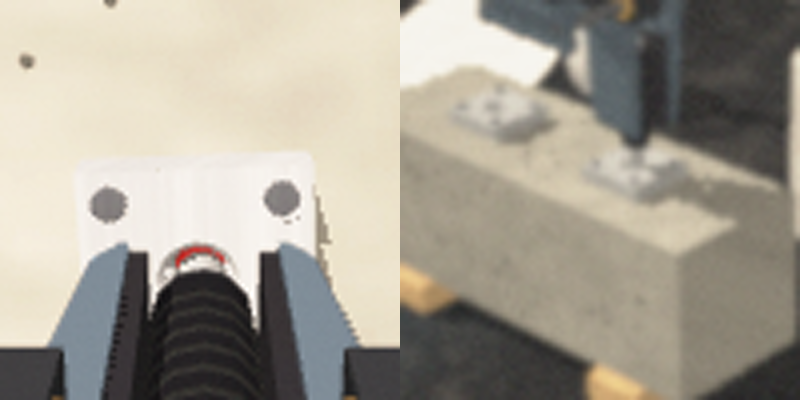

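```bash

python3 -m handwheel '[[0,0,0,0,0,0,25],[0,0,0,0,0,0,45],[0,0,0,0,0,0,45],[0,0,0,0,0,0,45]]'
python3 -m handwheel '[[0,0,0,0,0,-10,45],[0,0,0,0,0,-25,45],[0,0,0,0,0,-30,45],[0,0,0,0,0,-30,45],[0,0,0,0,0,-30,45],[0,0,0,0,0,-20,45],[0,0,0,0,0,0,45]]'
python3 - <<'E'
from h import *
print(rel((.5087,-.325,.2)),lev())
c=snap("wrist");s=snap("scene")
im=np.hstack([cv2.resize(c["img"][130:330,160:360],(400,400),interpolation=2),cv2.resize(s["img"][140:220,190:270],(400,400),interpolation=2)])
cv2.imwrite("pics/10.png",im[:,:,::-1])
E
```

```text
t: 14.05
ee_pos: [0.5593, 0.0749, 0.1558]
eef_rot: [2.491, 1.911, 0.005]
ft_force: [0.2, -0.3, -0.2]
opening: 0.0403
t: 14.75
ee_pos: [0.5584, 0.0747, 0.3101]
eef_rot: [2.49, 1.911, 0.006]
ft_force: [0.9, 0.0, -0.0]
opening: 0.0409
[-399.1   55.   109.8] [ 0.0043 -0.0013  0.    ]
```

View pics/10.png

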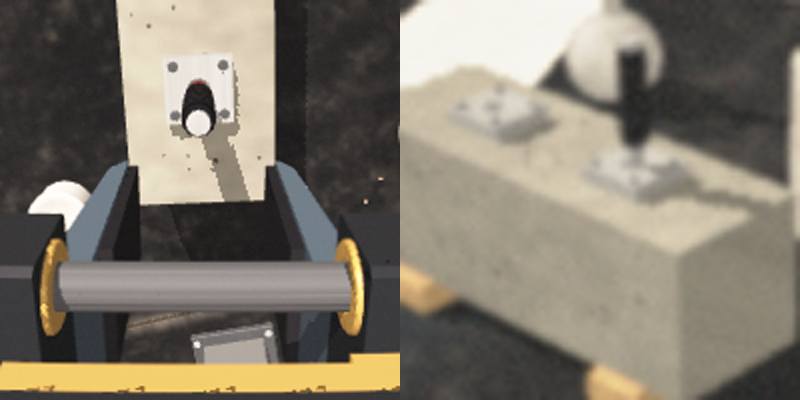

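```bash

python3 -m handwheel '[[0,0,0,-40,5,0,45],[0,0,0,-40,5,0,45],[0,0,0,-40,5,0,45],[0,0,0,-40,5,0,45],[0,0,0,-40,5,0,45],[0,0,0,-40,5,0,45],[0,0,0,-40,5,0,45],[0,0,0,-40,5,0,45]]'
python3 -m handwheel '[[0,0,0,-20,5,0,45],[0,0,0,-10,0,0,45],[0,0,0,0,0,0,45]]'
python3 - <<'E'
from h import *
print(rel((.5087,-.325,.2)),lev(),rel((.5084,-.3246,.2)))
E
```

```text
t: 15.65
ee_pos: [0.508, -0.2504, 0.2976]
eef_rot: [-2.475, -1.914, 0.01]
ft_force: [1.6, 0.9, 0.7]
opening: 0.0408
t: 15.95
ee_pos: [0.5024, -0.2854, 0.2936]
eef_rot: [-2.475, -1.904, 0.014]
ft_force: [-0.5, 0.8, 0.4]
opening: 0.0411
[-37.   18.1  93.1] [-0.02   -0.0039  0.    ] [-36.7  17.7  93.1]
```

```bash

python3 -m handwheel '[[-0.02,-0.004,0,-20,9,20,45],[0,0,0,-16,9,30,45],[0,0,0,0,0,30,45],[0,0,0,0,0,20,45],[0,0,0,0,0,10,45],[0,0,0,0,0,0,45]]'
python3 - <<'E'
from h import *
print(rel((.5087,-.325,.087)),lev())
c=snap("wrist");im=c["img"].astype(int)
red=((im[:,:,0]>140)&(im[:,:,1]<90)&(im[:,:,2]<90)).astype(np.uint8)
n,l,st,ce=cv2.connectedComponentsWithStats(red)
for i in range(1,n):
    if st[i,4]>20:print("red",st[i],ce[i])
print(proj(c,[(.5087,-.325,.122),(.5087,-.325,.077)]))
E
```

```text
t: 16.55
ee_pos: [0.5115, -0.318, 0.1788]
eef_rot: [-2.484, -1.921, -0.002]
ft_force: [-1.1, 1.2, 0.4]
opening: 0.041
[-7.7 -0.9 91.8] [-0.0008 -0.0023  0.    ]
red [261 196   6  22  60] [263.81666667 204.8       ]
[[259.6 216.3]
 [259.7 200.5]]
```

```bash

python3 -m handwheel '[[0,-0.002,0,-7.7,-0.9,15,45],[0,0,0,0,0,20,45],[0,0,0,0,0,10,45],[0,0,0,0,0,0,45],[0,0,0,0,0,0,45]]'
python3 - <<'E'
from h import *
print(rel((.5087,-.325,.087)),lev())
c=snap("wrist");im=c["img"].astype(int)
red=((im[:,:,0]>60)&(im[:,:,0]>2.2*im[:,:,1])&(im[:,:,0]>2.2*im[:,:,2])).astype(np.uint8)
n,l,st,ce=cv2.connectedComponentsWithStats(red)
for i in range(1,n):
    if st[i,4]>20:print("red",st[i],ce[i])
print(proj(c,[(.5087,-.325,.122),(.5087,-.325,.101),(.5087,-.325,.077)]))
cv2.imwrite("pics/11.png",cv2.resize(c["img"][150:270,190:330],None,fx=4,fy=4)[:,:,::-1])
E
```

```text
t: 17.1
ee_pos: [0.5125, -0.3255, 0.1397]
eef_rot: [2.476, 1.92, 0.004]
ft_force: [0.1, -0.6, -0.1]
opening: 0.0409
[-0.3 -4.2 52.6] [ 0.0081  0.0033 -0.    ]
red [242 196  24  38 697] [253.29698709 213.66714491]
red [499 218  13  28 143] [506.06993007 233.4965035 ]
[[255.3 226.5]
 [255.6 216. ]
 [255.8 206.1]]
```

```bash

python3 -m handwheel '[[0.008,0.003,0,0,-5,10,45],[0,0,0,0,0,20,45],[0,0,0,0,0,15,45],[0,0,0,0,0,4,45],[0,0,0,0,0,0,45]]'
python3 - <<'E'
from h import *
print(rel((.5077,-.325,.087)),lev())
E
```

```text
t: 17.65
ee_pos: [0.508, -0.3249, 0.0909]
eef_rot: [2.48, 1.923, 0.001]
ft_force: [-0.6, 0.1, 0.3]
opening: 0.0409
[-0.1 -0.3  3.9] [ 0.0027  0.0016 -0.    ]
```

```bash

python3 -m handwheel '[[0,0,0,0,0,4,45],[0,0,0,0,0,0,10],[0,0,0,0,0,0,10],[0,0,0,0,0,0,10],[0,0,0,0,0,0,10],[0,0,0,0,0,0,10],[0,0,0,0,0,0,10]]' 40
python3 -m handwheel '[[0,0,0,0,0,-10,10],[0,0,0,0,0,-30,10],[0,0,0,0,0,-35,10],[0,0,0,0,0,-35,10],[0,0,0,0,0,-35,10],[0,0,0,0,0,-35,10],[0,0,0,0,0,-20,10],[0,0,0,0,0,0,10]]'
python3 - <<'E'
from h import *
print(rel((.585,.1925,.3)),lev())
E
```

```text
t: 18.35
ee_pos: [0.5086, -0.3255, 0.0888]
eef_rot: [2.478, 1.922, 0.001]
ft_force: [-0.2, -0.5, -0.8]
opening: 0.0152
t: 19.15
ee_pos: [0.5074, -0.3243, 0.3021]
eef_rot: [2.476, 1.921, 0.003]
ft_force: [0.1, -0.3, -0.4]
opening: 0.0151
[519.8 -53.4   0. ] [ 0.0071  0.0033 -0.    ]
```

```bash

python3 -m handwheel '[[0,0,0,40,-4,-2,10],[0,0,0,40,-4,-2,10],[0,0,0,40,-4,-2,10],[0,0,0,40,-4,-2,10],[0,0,0,40,-4,-2,10],[0,0,0,40,-4,-2,10],[0,0,0,40,-4,-2,10],[0,0,0,20,-4,-2,10]]'
python3 - <<'E'
from h import *
print(rel((.585,.192,.3)),lev())
E
```

```text
t: 19.95
ee_pos: [0.5497, -0.0171, 0.3145]
eef_rot: [2.483, 1.915, -0.001]
ft_force: [-0.5, -0.2, -0.9]
opening: 0.0149
[211.2 -19.1  13.6] [ 0.0042  0.0038 -0.    ]
```

```bash

python3 -m handwheel '[[0,0,0,38,-4,0,10],[0,0,0,38,-4,0,10],[0,0,0,38,-4,0,10],[0,0,0,38,-4,0,10],[0,0,0,38,-3,0,10],[0,0,0,16,0,0,10],[0,0,0,0,0,0,10],[0,0,0,0,0,0,10]]'
python3 - <<'E'
from h import *
print(rel((.585,.192,.2)),lev())
E
```

```text
t: 20.75
ee_pos: [0.5809, 0.1978, 0.3092]
eef_rot: [2.482, 1.921, -0.01]
ft_force: [0.9, -0.3, -1.3]
opening: 0.0151
[ -3.9   5.6 109.3] [-0.0018  0.0065  0.    ]
```

```bash

python3 -m handwheel '[[0,0.006,0,-4,5.5,20,10],[0,0,0,0,0,35,10],[0,0,0,0,0,35,10],[0,0,0,0,0,25,10],[0,0,0,0,0,0,10],[0,0,0,0,0,0,10]]'
python3 - <<'E'
from h import *
print(rel((.585,.192,.18)),lev())
c=snap("wrist");print(proj(c,(.585,.192,.13)))
cv2.imwrite("pics/12.png",cv2.resize(c["img"][140:240,210:310],(600,600),interpolation=cv2.INTER_CUBIC)[:,:,::-1])
E
```

```text
t: 21.35
ee_pos: [0.5854, 0.1839, 0.1927]
eef_rot: [2.49, 1.914, -0.0]
ft_force: [-0.4, 0.1, -0.3]
opening: 0.0149
[ 7.7 -2.5 12.7] [ 0.0008  0.0007 -0.    ]
[[257.7 197.4]]
```

View pics/12.png

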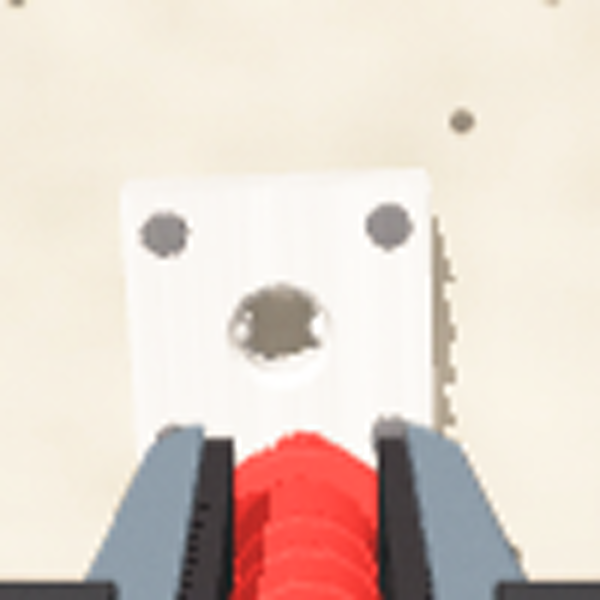

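```bash

python3 - <<'E'
from h import *
c=snap("wrist");z=get_state()["ee_pos"][2]
p=onz(c,(256.2,195.6),.13);print(p,rel(p))
for k in(.0098,.0138):print(rel(onz(c,(260.2,211.6),z-k)))
E
```

```text
[0.5841 0.1939 0.13  ] [ 8.8 -4.1 63.2]
[13.6 -0.7  9.8]
[12.2 -0.6 13.8]
```

```bash

python3 -m handwheel '[[0,0,0,7,-3.2,4,10],[0,0,0,0,0,5,10],[0,0,0,0,0,3,10],[0,0,0,0,0,0,10],[0,0,0,0,0,0,10]]'
python3 - <<'E'
from h import *
print(rel((.5841,.1915,.13)),lev())
E
```

```text
t: 21.95
ee_pos: [0.586, 0.1932, 0.1838]
eef_rot: [2.487, 1.913, 0.01]
ft_force: [1.0, -0.4, -0.8]
opening: 0.0152
[-2.2 -1.8 53.8] [ 0.0068 -0.0025  0.    ]
```

```bash

python3 -m handwheel '[[0.007,-0.002,0,-2,-1.8,3,10],[0,0,0,0,0,3,10],[0,0,0,0,0,0,10],[0,0,0,0,0,0,10]]'
python3 - <<'E'
from h import *
print(rel((.5841,.1915,.13)),lev())
E
```

```text
t: 22.35
ee_pos: [0.5836, 0.1914, 0.1773]
eef_rot: [-2.49, -1.915, 0.001]
ft_force: [0.3, 0.1, -0.4]
opening: 0.0149
[ 0.2  0.5 47.3] [-0.0009 -0.0002  0.    ]
```

```bash

python3 -m handwheel '[[0,0,0,0.2,0.5,3,10],[0,0,0,0,0,3,10],[0,0,0,0,0,2,10]]'
python3 -m handwheel '[[0,0,0,0,0,2,10],[0,0,0,0,0,2,10]]'
python3 -m handwheel '[[0,0,0,0,0,2,10]]'

```

```text
t: 22.65
ee_pos: [0.5844, 0.1915, 0.169]
eef_rot: [-2.49, -1.915, -0.0]
ft_force: [-0.6, -0.3, -0.7]
opening: 0.015
t: 22.85
ee_pos: [0.5843, 0.1915, 0.1645]
eef_rot: [-2.49, -1.915, 0.0]
ft_force: [0.5, 0.3, -0.9]
opening: 0.0151
t: 22.95
ee_pos: [0.5843, 0.1915, 0.1623]
eef_rot: [-2.49, -1.915, 0.0]
ft_force: [-0.3, 0.2, -0.2]
opening: 0.0151
```

```bash

python3 -m handwheel '[[0,0,0,0,0,2,10]]'
python3 -m handwheel '[[0,0,0,0,0,2,10]]'

```

```text
t: 23.05
ee_pos: [0.5843, 0.1915, 0.1601]
eef_rot: [-2.49, -1.915, 0.0]
ft_force: [0.8, 0.4, -0.3]
opening: 0.0154
t: 23.15
ee_pos: [0.5843, 0.1915, 0.1579]
eef_rot: [-2.49, -1.915, 0.0]
ft_force: [0.2, 0.4, 1.4]
opening: 0.015
```

Entered cleanly (shank end about 10 mm below the rim). Continuing.

```bash

python3 -m handwheel '[[0,0,0,0,0,2,10],[0,0,0,0,0,2,10]]'
python3 -m handwheel '[[0,0,0,0,0,2,10]]'
python3 -m handwheel '[[0,0,0,0,0,2,10]]'
python3 -m handwheel '[[0,0,0,0,0,1.5,10]]'

```

```text
t: 23.35
ee_pos: [0.5844, 0.1915, 0.1538]
eef_rot: [-2.49, -1.915, -0.0]
ft_force: [-0.7, -0.8, 2.5]
opening: 0.0149
t: 23.45
ee_pos: [0.5843, 0.1915, 0.1518]
eef_rot: [-2.49, -1.915, -0.0]
ft_force: [-1.0, -0.7, 2.9]
opening: 0.0153
t: 23.55
ee_pos: [0.5843, 0.1915, 0.1497]
eef_rot: [-2.49, -1.915, -0.0]
ft_force: [-2.1, -0.0, 2.7]
opening: 0.0152
t: 23.65
ee_pos: [0.5843, 0.1915, 0.148]
eef_rot: [-2.49, -1.915, -0.0]
ft_force: [-1.0, -0.3, 1.6]
opening: 0.0151
```

```bash

python3 -m handwheel '[[0,0,0,0,0,1.5,10]]'
python3 -m handwheel '[[0,0,0,0,0,1,10]]'

```

```text
t: 23.75
ee_pos: [0.5843, 0.1915, 0.1464]
eef_rot: [-2.49, -1.915, -0.0]
ft_force: [-1.8, -0.6, 3.0]
opening: 0.0152
t: 23.85
ee_pos: [0.5842, 0.1915, 0.1452]
eef_rot: [-2.49, -1.915, -0.0]
ft_force: [-2.1, -1.4, 1.9]
opening: 0.0152
```

```bash

python3 -m handwheel '[[0,0,0,0,0,1,10]]'
python3 -m handwheel '[[0,0,0,0,0,1,10]]'

```

```text
t: 23.95
ee_pos: [0.5842, 0.1915, 0.1441]
eef_rot: [-2.49, -1.915, 0.0]
ft_force: [-0.7, -0.9, 0.6]
opening: 0.0148
t: 24.05
ee_pos: [0.5843, 0.1915, 0.1433]
eef_rot: [-2.49, -1.915, -0.0]
ft_force: [-6.3, -1.1, 21.4]
opening: 0.0148
```

```bash

python3 -m handwheel '[[0,0,0,0,0,1,10]]'
python3 -m handwheel '[[0,0,0,0,0,0.8,10]]'

```

```text
t: 24.15
ee_pos: [0.5844, 0.1916, 0.1433]
eef_rot: [-2.49, -1.915, -0.001]
ft_force: [-9.1, -2.9, 28.0]
opening: 0.0151
t: 24.25
ee_pos: [0.5843, 0.1916, 0.1433]
eef_rot: [2.49, 1.915, 0.002]
ft_force: [-5.0, -2.8, 14.2]
opening: 0.0152
```

```bash

python3 -m handwheel '[[0,0,0,0,0,0,25],[0,0,0,0,0,0,45],[0,0,0,0,0,0,45],[0,0,0,0,0,0,45]]'
python3 -m handwheel '[[0,0,0,0,0,-10,45],[0,0,0,0,0,-25,45],[0,0,0,0,0,-30,45],[0,0,0,0,0,-30,45],[0,0,0,0,0,-30,45],[0,0,0,0,0,-20,45],[0,0,0,0,0,0,45],[0,0,0,0,0,0,45]]'
python3 - <<'E'
from h import *
c=snap("wrist");s=snap("scene");t=snap("top")
hsv=cv2.cvtColor(t["img"],cv2.COLOR_RGB2HSV)
for n,uv,z in [("tin",(262,233),.034),("bowl",(184,249),.035)]:print(n,proj(t,onz(t,uv,z)))
o=np.hstack([cv2.resize(c["img"][100:300,160:360],(380,380)),cv2.resize(s["img"][120:220,170:270],(380,380),interpolation=2)])
cv2.imwrite("pics/13.png",o[:,:,::-1])
E
```

```text
t: 24.65
ee_pos: [0.5845, 0.1917, 0.1433]
eef_rot: [2.49, 1.915, 0.003]
ft_force: [0.3, -0.9, 0.3]
opening: 0.0408
t: 25.45
ee_pos: [0.5839, 0.1915, 0.2976]
eef_rot: [2.49, 1.915, 0.003]
ft_force: [-0.1, -0.1, -0.7]
opening: 0.041
tin [[262. 233.]]
bowl [[184. 249.]]
```

View pics/13.png

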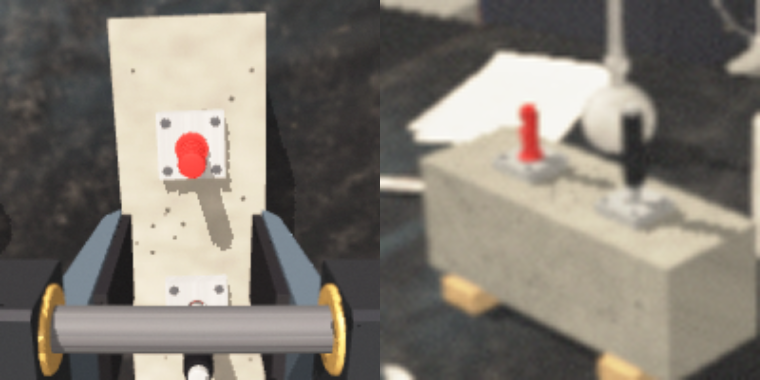

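```bash
python3 -c "
from plant import hand_in
print(hand_in())"
```

```text
the job is handed in; nothing more can be done
None
```

The probe is bottomed in pocket_2 and the plug is seated in pocket_1. Both are let go, and I handed the job in at about 25.5 s of the 69 s allowed.

- **Probe:** pocket_2 (the one to −y) was tried first and turned out to be the clear one. The stem slid through the sprung balls to about 80 mm below the rim. The wrist force then rose from about 3 N to a highest reading of 19 N, and stayed at 11–12 N until I let go. In the scene view no red ring stands above the rim. The wrist camera, looking down the bore, still saw the ring just inside the mouth, which fits a depth of about 80 mm.
- **Plug:** I pushed it into pocket_1, which is blocked because exactly one pocket is. The force rose to 28 N with the tool at z 0.1433, where I expected about 0.1438, so the flange is down on the rim. The last picture shows it upright and the probe still upright beside it.
- **Less certain:**
    - While sliding, the measured force was about 3–5 N, slightly below the stated 5–10 N. The ring stayed at the same place relative to the gripper, so the probe was not slipping in the jaws.
    - I did not re-measure the tin, beaker and bowl at the end. The arm only passed well above or clear of them.

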